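# Tip a standing carton flat into the taped labelling frame

### The job

The tall slim carton standing at one end of the white taped frame has to lie flat for labelling. Gently push it near its top with the fingertips so that it tips over towards the frame and lands on its broad face, then push it along by its base end until it lies wholly inside the tape. Do not grip or lift the carton, and leave everything else on the bench where it is.

Things in the scene. Friction and masses are not known exactly. Their poses are not given: they have to be found in the camera images.
- frame: the marked zone: a rectangle of white tape stuck flat on the bench (no height). Inside it measures 160 along its x and 240 along its y; the tape is 18 wide. Origin at its centre on the bench surface; z up, long sides along y (within about 15 degrees of world y). Sizes in mm
- carton: tall slim sealed cardboard carton, 100 wide (x) x 50 thick (y) x 190 tall (z), about 0.18 to 0.35 kg, evenly filled; tips when pushed high. Starts upright on the bench beyond one short end of the frame (either end), a broad face turned to the frame within 6 degrees, 20 to 55 from the inner edge of the tape. Origin: centre of its 100 x 50 base; z runs from base to top. Sizes in mm
- carton_mid (a point): centre of the carton's volume, 95 from its base; 25 above the bench when it lies on a broad face
- carton_top_a (a point): point on the carton's top end, its -x edge (50 from the middle of that end, half-way through the thickness)
- carton_top_b (a point): point on the carton's top end, its +x edge (50 from the middle of that end, half-way through the thickness)
- carton_base_a (a point): point on the carton's base end, its -x edge (50 from the middle of that end, half-way through the thickness)
- carton_base_b (a point): point on the carton's base end, its +x edge (50 from the middle of that end, half-way through the thickness)
- squat_box: squat cardboard carton, 90 (x) x 70 (y) x 100 tall, standing beyond the other short end of the frame from the tall carton; not to be moved. Sizes in mm; origin at the centre of its underside
- tape_roll: roll of brown packing tape lying flat, outer diameter 100, 48 tall, beside the frame's long side farther from the robot; not to be moved. Sizes in mm; origin at the centre of its underside
- stapler: dark stapler lying along its own y, 34 x 130 x 50 tall, beside the frame's long side farther from the robot; not to be moved. Sizes in mm; origin at the centre of its underside
- tag_jar: clear jar with grey cap, diameter 70, 90 tall, beside the frame's long side nearer the robot; not to be moved. Sizes in mm; origin at the centre of its underside
- pen_cup: steel cup with pens, diameter 76, 145 tall with the pens, left side of the table; not to be moved. Sizes in mm; origin at the centre of its underside
- hanger: black coat hanger lying flat, 400 along its y, 12 thick, steel hook towards its +x, right side of the table; origin at the middle of its long bar; not to be moved. Sizes in mm
Things that resemble listed ones, but are neither listed nor needed, are in the scene too. What is shaped like the carton but blue or pink is not meant.

How it is judged:
On the way:
1. the carton has been tipped onto its broad face, its top end landed inside the frame (angle between carton's own z axis and vertical between 1.47 and 1.67 rad and height (world z) of carton_mid below 0.033 m and x of carton_top_a in the frame of frame between -0.095 and 0.095 m and y of carton_top_a in the frame of frame between -0.135 and 0.135 m and x of carton_top_b in the frame of frame between -0.095 and 0.095 m and y of carton_top_b in the frame of frame between -0.135 and 0.135 m), for 0.2 s.
At the end, for the whole second after the job is handed in: the carton lies at rest on a broad face, all four of its end corners no farther out than the middle of the tape (8 mm past its inner edge), having been tipped towards the frame: its base end lies towards the end of the frame where it stood (base centre within 175 mm of its start) (angle between carton's own z axis and vertical between 1.47 and 1.67 rad and height (world z) of carton_mid below 0.033 m and x of carton_top_a in the frame of frame between -0.088 and 0.088 m and y of carton_top_a in the frame of frame between -0.128 and 0.128 m and x of carton_top_b in the frame of frame between -0.088 and 0.088 m and y of carton_top_b in the frame of frame between -0.128 and 0.128 m and x of carton_base_a in the frame of frame between -0.088 and 0.088 m and y of carton_base_a in the frame of frame between -0.128 and 0.128 m and x of carton_base_b in the frame of frame between -0.088 and 0.088 m and y of carton_base_b in the frame of frame between -0.128 and 0.128 m and distance of carton from where it was at the start of the episode below 0.175 m and linear speed of carton below 0.01 m/s and angular speed of carton below 0.05 rad/s); the robot touches nothing.
It fails at once if the carton is lifted or carried: its base or its middle is raised well above what tipping needs (height (world z) of carton above 0.045 m or height (world z) of carton_mid above 0.115 m).
It fails at once if the carton is gripped or pressed hard (fingers on it with over 30 N) (contact force between carton and the fingers above 30 N).
It fails at once if another thing on the bench is moved by more than 20 mm (distance of any of squat_box, tape_roll, stapler, tag_jar, pen_cup, hanger from where it was at the start of the episode above 0.02 m).
It also fails if it takes over 45 s, if anything falls off the work surface, if the arm or the gripper's body presses on something with over 40 N, if the wrist force passes 120 N, or if a joint passes its speed limit or range.

### The arm

A 6-joint arm with a two-finger parallel gripper is mounted at the origin on the work surface. World frame = base frame: x ahead of the robot, y to its left, z up, the work surface at z = 0. Lengths are in m, angles in rad, forces in N, time in s.
With the tool pointing down it reaches from about 0.325 to 0.85 m from the base axis. Payload 15.5 kg.
Tool frame: the origin (TCP) lies on the centre line of the jaws, within the pads' length; the fingertips stand 11 mm ahead of it and the grasp point (between the pads) lies 8 mm behind it; y points along the fingers, x is the direction in which the jaws open and shut, and the axes are right-handed (so a half turn about y gives the same grasp; the last joint's range is limited). The gripper opens to 91 mm and grips with 3 to 60 N. Pads are 32 mm wide; open, the fingers measure 118 mm over their backs; the gripper's body (76 mm by 178 mm) begins 60 mm behind the grasp point.
Start: joints at [1.077, 0.494, 1.345, -0, 1.302, -0.096], TCP at [0.242, 0.576, 0.225] pointing down, gripper open.
Joint ranges: [-2.91, 2.91], [-0.82, 2.16], [0.22, 2.67], [-1.22, 4.37], [0.12, 2.79], [-3.08, 3.08]. Speed limits (rad/s): [1.89, 1.89, 2.57, 3.01, 3.01, 3.01].

### API

Orientations are given as a unit quaternion [w, x, y, z].
In Python, from rig import ctrl gives the robot as it stands.
- The arm moves only by the tool apply_moves, never from a script. Its argument "rows" is a list of rows, each a list of 2 entries, a list of its own where there are three numbers: the shift along the tool's x, y, z each as a share of 500 mm, from -1 to 1, then the turn, a rotation vector about the tool's x, y, z each as a share of pi/2 rad, from -1 to 1. In form: [[[x, y, z], [wx, wy, wz]], ...]. A call has 1 to 10 rows; each row is the pose to reach, as a shift and turn from the pose commanded when the call began, along the tool's axes at that moment; what a row does not reach only later rows make up. A row lasts 1/8 s, in which the tool goes at most 62.5 mm and 10.7 degrees, less where a joint would pass 70% of its speed; a pose out of reach is approached as far as the arm can. A call with a number of a shift or a turn outside -1 to 1 is refused whole. A call with a gripper value outside its range is refused whole. "fingers" is the closure, from 0 (fully open) to 1 (shut), set as the call begins (left out, the last holds). The fingers move at their own pace and stop on an object; the grip force is fixed at half the most. Time passes only in rows, so rows that repeat a pose let the fingers close. It gives the time, the measured TCP pose, the force and the opening at its end, in the units of the state.
- ctrl.get_state(): the state, without advancing time (a new reading comes with each control period).
- ctrl.grab_frame(name): name is "scene" or "side" or "wrist"; returns (picture, depth): 384x512x3 uint8, red, green, blue; 384x512 float32, m along the optical axis (not along the pixel's ray), 0 where there is no reading.
- ctrl.camera_info(name): a dict with "camera_matrix" (3x3 intrinsics, pixels), "D" ([k1, k2, p1, p2, k3] as OpenCV has them; the pictures are not rectified), "position" and "rotation" of the camera in the world; the wrist camera has in their place "hand_eye" (4x4, takes a point from camera to tool coordinates, whose origin is the TCP and whose axes are the tool frame's). Camera axes: x right, y up, looking along -z (the intrinsics and any distortion apply to the point x, -y, -z); pixel columns grow to the right and rows downward; lengths in m; the calibration is good to about 2 mm. A picture is of the moment at which its call begins: read the wrist's pose just before it. camera_info takes no time and is no camera call.
- ctrl.close_job(): hands the job in, once; it reports no verdict.
Trained networks look in the newest picture that a camera, given by its name, has taken for a name from the list of things; names that differ only in an ending like _2 or _b are one class to them, and where a whole thing is asked for, a point or a joint stands for the part that bears it (a point fixed in the world has none). Each returns a list of dicts, best first, with "confidence" (0 to 1); they miss things now and then, are a little off and sometimes report something else, mostly with a low value. They report only what shows in the picture. A call takes as long as a camera call. They do not tell look-alikes from the thing itself.
- ctrl.masks_of(camera, name): "region" (384x512 bool, what is visible of it) and "xy" ([column, row] in pixels, amid what is visible of it).
The state is a dict: "time": time; "joint_positions": joint angles; "qvel": joint speeds; "joint_efforts": joint torques, N m; "ee_pos": TCP position; "orientation": TCP orientation; "force": force on the tool from outside, world axes, zero at the start; "ft_torque": the same for the moment, N m; "width": finger opening in m.
Only numpy, scipy, OpenCV 4.12 (cv2) and the standard library are available. Lean on these libraries where they do the work, as an engineer would, in place of code of your own. Each camera call takes 0.05 s, during which the arm holds its last target.

## Working session

There is one attempt and no reset: what is moved stays moved. The work goes in short steps, Python scripts to look and compute and a tool call to move; the robot and the scene stay as the last step left them, time stands still between calls to the robot, and variables do not carry over. Pictures are saved under pics/ and viewed, and the job is handed in when it is done.

Besides the shell and the picture viewer there is one more tool, called as name([rows], argument=value, ...), one row to a line, values as JSON. apply_moves: Moves the arm, as the interface text tells. Shift numbers are shares of 500 mm and turn numbers shares of pi/2 rad, none past 1 either way. Its arguments: {"type":"object","properties":{"rows":{"type":"array"},"fingers":{"type":"number"}},"required":["rows"]}

```bash
mkdir -p pics; ls
python3 - <<'E'
from rig import ctrl
import cv2,numpy as np
np.set_printoptions(precision=4,suppress=True)
print(ctrl.get_state())
for n in ["scene","side"]:
    im,d=ctrl.grab_frame(n); cv2.imwrite(f"pics/{n}0.png",im[:,:,::-1]); np.savez(f"pics/{n}0.npz",im=im,d=d); print(n,ctrl.camera_info(n))
print(ctrl.camera_info("wrist"))
E
```

```text
pics
{'time': 0.0, 'joint_positions': array([ 1.0775,  0.4942,  1.3461, -0.    ,  1.3025, -0.0955]), 'qvel': array([-0.0006, -0.0022, -0.0011,  0.0002, -0.0012, -0.0001]), 'joint_efforts': array([ -0.0018, -87.8827, -38.1863,   0.0708,   0.0531,  -0.0001]), 'ee_pos': array([0.242 , 0.5759, 0.2243]), 'orientation': array([-0.5887,  0.5891,  0.391 , -0.3917]), 'force': array([-0.0004,  0.3715,  0.2657]), 'ft_torque': array([-0.0348,  0.0565, -0.0582]), 'width': 0.09157153072855334}
scene {'camera_matrix': array([[413.6768,   0.    , 253.8438],
       [  0.    , 413.6768, 191.8902],
       [  0.    ,   0.    ,   1.    ]]), 'D': array([-0.0312,  0.    ,  0.    ,  0.    ,  0.    ]), 'position': array([ 1.3294, -0.4981,  0.9988]), 'rotation': array([0.7996, 0.3688, 0.2052, 0.4272])}
side {'camera_matrix': array([[419.3829,   0.    , 262.3006],
       [  0.    , 419.3829, 189.2507],
       [  0.    ,   0.    ,   1.    ]]), 'D': array([-0.0649,  0.    ,  0.    ,  0.    ,  0.    ]), 'position': array([-0.2519, -1.2308,  1.0028]), 'rotation': array([ 0.8378,  0.4813, -0.1339, -0.2205])}
{'camera_matrix': array([[278.6312,   0.    , 255.1682],
       [  0.    , 278.6312, 192.0831],
       [  0.    ,   0.    ,   1.    ]]), 'D': array([0.0092, 0.    , 0.    , 0.    , 0.    ]), 'hand_eye': array([[ 1.    , -0.0003, -0.001 , -0.0003],
       [-0.0009,  0.2384, -0.9712, -0.1593],
       [ 0.0005,  0.9712,  0.2384,  0.0665],
       [ 0.    ,  0.    ,  0.    ,  1.    ]])}
```

View pics/scene0.png

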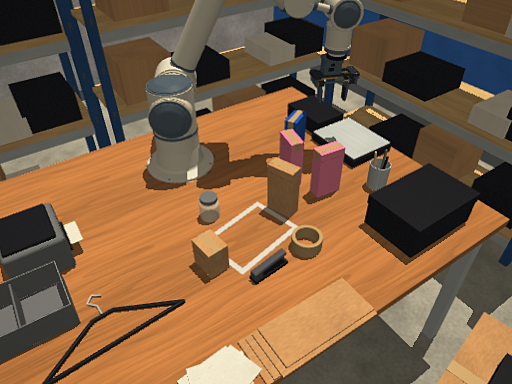

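View pics/side0.png

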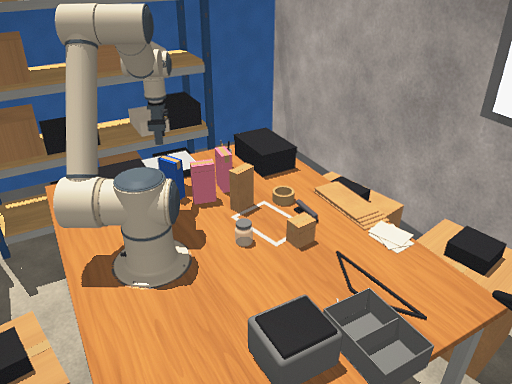

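The scene picture shows the brown carton at about (283,187), at the far (+y) end of the frame. The pink look-alikes are at (326,168) and (291,148) with the blue one at (295,123), and the squat box is at (210,254). Next I'll measure positions.

```bash
cat > h.py <<'E'
import numpy as np,cv2
from scipy.spatial.transform import Rotation as R
from rig import ctrl
np.set_printoptions(precision=4,suppress=True)
def cam(n,st=None):
    i=ctrl.camera_info(n); K,D=np.array(i["camera_matrix"]),np.array(i["D"])
    if n=="wrist":
        H=np.array(i["hand_eye"]); q=st["orientation"]; Rt=R.from_quat(np.r_[q[1:],q[0]]).as_matrix()
        return K,D,Rt@H[:3,:3],Rt@H[:3,3]+st["ee_pos"]
    q=np.array(i["rotation"]); 
    return K,D,(R.from_quat(np.r_[q[1:],q[0]]).as_matrix() if q.shape==(4,) else q),np.array(i["position"])
def cloud(d,c):
    K,D,Rm,p=c; h,w=d.shape
    uv=np.stack(np.meshgrid(np.arange(w),np.arange(h)),-1).reshape(-1,1,2).astype(float)
    n=cv2.undistortPoints(uv,K,D).reshape(h,w,2)
    P=np.stack([n[...,0]*d,-n[...,1]*d,-d],-1)@Rm.T+p
    P[d<=0]=np.nan
    return P
def onplane(uv,z,c):
    K,D,Rm,p=c; n=cv2.undistortPoints(np.array(uv,float).reshape(-1,1,2),K,D).reshape(-1,2)
    r=np.c_[n[:,0],-n[:,1],-np.ones(len(n))]@Rm.T
    return p+r*((z-p[2])/r[:,2])[:,None]
def proj(P,c):
    K,D,Rm,p=c; X=(np.atleast_2d(P)-p)@Rm; X=X*[1,-1,-1]
    return cv2.projectPoints(X,np.zeros(3),np.zeros(3),K,D)[0].reshape(-1,2)
E
python3 - <<'E'
from h import *
for n in ["scene","side"]:
    z=np.load(f"pics/{n}0.npz"); c=cam(n); P=cloud(z["d"],c); im=z["im"].astype(int)
    print(n,"table z",np.nanmedian(P[...,2][(P[...,0]>.3)&(P[...,0]<.8)&(abs(P[...,1])<.5)&(P[...,2]<.05)]))
    W=(im.min(2)>150)&(abs(P[...,2])<.012)&(P[...,0]>.25)&(P[...,0]<.85)&(P[...,1]>-.3)&(P[...,1]<.5)
    W&=(im.max(2)-im.min(2)<60)
    Q=P[W][:,:2]; print(len(Q),Q.min(0),Q.max(0),cv2.minAreaRect(Q.astype(np.float32)))
    for nm in ["carton","squat_box","tape_roll","stapler","tag_jar","pen_cup","hanger"]:
        for r in ctrl.masks_of(n,nm):
            m=r["region"]&np.isfinite(P[...,0]); p=P[m]
            if len(p)<5: continue
            t=p[p[:,2]>np.percentile(p[:,2],97)-.006]
            print(nm,round(r["confidence"],2),r["xy"],"med",np.median(p,0),"lo",np.percentile(p,2,axis=0),"hi",np.percentile(p,98,axis=0),"top",cv2.minAreaRect(t[:,:2].astype(np.float32)))
E
```

```text
scene table z 0.0010273348292372808
913 [ 0.3833 -0.2997] [0.8498 0.166 ] ((0.6005961298942566, -0.09955188632011414), (0.24814467132091522, 0.6122361421585083), 35.63175582885742)
carton 0.92 [297.8, 125.7] med [0.2422 0.405  0.1801] lo [0.2005 0.3552 0.0938] hi [0.2717 0.4595 0.1941] top ((0.23030449450016022, 0.40624764561653137), (0.050268370658159256, 0.10303070396184921), 28.084455490112305)
carton 0.89 [279.6, 187.7] med [0.483  0.1612 0.1205] lo [0.4263 0.1387 0.008 ] hi [0.5176 0.2107 0.1936] top ((0.46649283170700073, 0.17575779557228088), (0.09802859276533127, 0.05128416419029236), 18.47559928894043)
carton 0.64 [328.5, 167.3] med [0.4891 0.3513 0.1211] lo [0.4423 0.3165 0.0091] hi [0.4984 0.4135 0.1938] top ((0.46788090467453003, 0.3674163818359375), (0.10165248811244965, 0.0563349574804306), 85.17032623291016)
carton 0.57 [289.1, 145.8] med [0.3587 0.2903 0.1604] lo [0.223  0.2708 0.006 ] hi [0.392  0.4137 0.1946] top ((0.33801859617233276, 0.3042830526828766), (0.05186202749609947, 0.10340562462806702), 76.90130615234375)
squat_box 0.89 [211.2, 254.7] med [ 0.5723 -0.16
[... 3674 characters left out ...]
673317909), 65.23999786376953)
stapler 0.15 [286.0, 195.0] med [0.6493 0.1219 0.0359] lo [0.6033 0.0804 0.0085] hi [0.6967 0.1754 0.0538] top ((0.6510931253433228, 0.12884415686130524), (0.10109281539916992, 0.09329108148813248), 20.900177001953125)
tag_jar 0.98 [240.8, 228.6] med [ 0.3431 -0.0763  0.0608] lo [ 0.3191 -0.0911  0.0011] hi [0.3827 0.0573 0.0951] top ((0.35280391573905945, -0.05704592540860176), (0.06014552339911461, 0.06020011752843857), 19.408016204833984)
hanger 0.57 [382.7, 287.1] med [ 0.634  -0.5023  0.013 ] lo [ 0.5399 -0.6878  0.0046] hi [ 0.6599 -0.3118  0.0188] top ((0.5926405191421509, -0.5002844929695129), (0.1109270378947258, 0.3976497948169708), 4.663896083831787)
```

Run:
```python
from h import *
from scipy.optimize import least_squares
from scipy.spatial import cKDTree
Qs=[]
for n in ["scene","side"]:
    z=np.load(f"pics/{n}0.npz"); c=cam(n); P=cloud(z["d"],c); im=z["im"].astype(int)
    W=(im.min(2)>110)&(abs(P[...,2])<.012)&(im.max(2)-im.min(2)<60)
    v,u=np.nonzero(W); Q=onplane(np.c_[u,v],0,c)[:,:2]
    k=(Q[:,0]>.38)&(Q[:,0]<.66)&(Q[:,1]>-.15)&(Q[:,1]<.17); Q=Q[k]
    Qs.append(Q)
    def loc(p,Q):
        a=p[2]; d=Q-p[:2]; return np.c_[d@[np.cos(a),np.sin(a)],d@[-np.sin(a),np.cos(a)]]
    def f(p):
        l=loc(p,Q); x,y=l[:,0],l[:,1]
        # distance from centreline rectangle 178x258
        qx,qy=abs(x)-.089,abs(y)-.129
        s=np.where((qx>0)&(qy>0),np.hypot(qx,qy),np.maximum(qx,qy))
        return s
    for a0 in (0,.2,.35):
        r=least_squares(f,[.52,.02,a0],loss='soft_l1',f_scale=.004); print(n,len(Q),r.x,np.degrees(r.x[2]),r.cost,np.sqrt(np.median(f(r.x)**2)))
    if n=="scene":
        im2=cv2.resize(z["im"][150:300,170:350],None,fx=4,fy=4,interpolation=cv2.INTER_CUBIC)[:,:,::-1].copy()
        p=r.x
        Rm=np.array([[np.cos(p[2]),-np.sin(p[2])],[np.sin(p[2]),np.cos(p[2])]])
        for hx,hy in((.08,.12),(.098,.138)):
            co=np.array([[-hx,-hy],[hx,-hy],[hx,hy],[-hx,hy]])@Rm.T+p[:2]
            uv=(proj(np.c_[co,np.zeros(4)],c)-[170,150]+.5)*4
            cv2.polylines(im2,[uv.astype(int)],True,(0,0,255),1)
        # carton
        a=np.radians(18.5);Rm=np.array([[np.cos(a),-np.sin(a)],[np.sin(a),np.cos(a)]])
        co=np.array([[-.05,-.025],[.05,-.025],[.05,.025],[-.05,.025]])@Rm.T+[.4655,.1747]
        for zz in(0,.19):
            uv=(proj(np.c_[co,np.full(4,zz)],c)-[170,150]+.5)*4
            cv2.polylines(im2,[uv.astype(int)],True,(255,0,0),1)
        cv2.imwrite("pics/fit0.png",im2)
```

```text
scene 674 [0.5084 0.0131 0.2393] 13.70822863720635 0.005996605074663859 0.004363887708968716
scene 674 [0.5084 0.0131 0.2393] 13.70821220345361 0.005996605074666653 0.004363913606693992
scene 674 [0.5084 0.0131 0.2393] 13.708222735562785 0.005996605074652387 0.004363897122282505
side 301 [0.5127 0.0169 0.2263] 12.96583843643322 0.0028060198669523973 0.00433766725942597
side 301 [0.5127 0.0169 0.2263] 12.96587722180058 0.002806019866924295 0.004337600039560741
side 301 [0.5127 0.0169 0.2263] 12.9658273117377 0.0028060198670275464 0.004337686470552868
```

View pics/fit0.png

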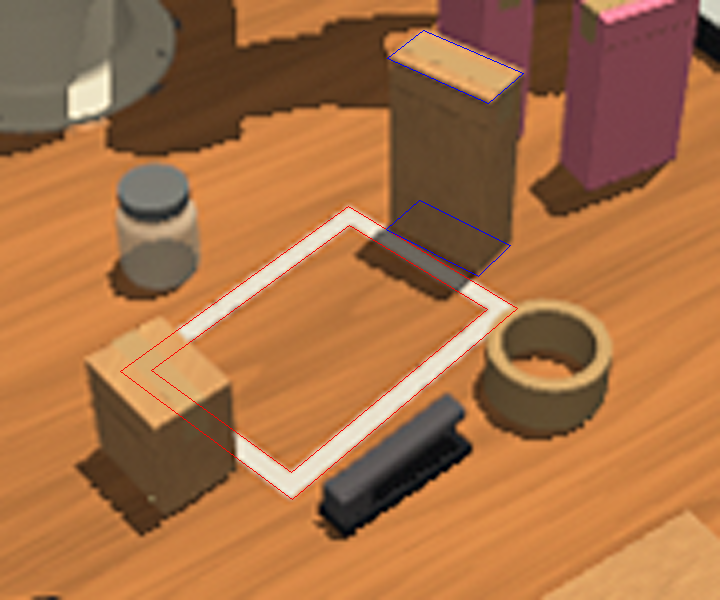

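```bash
cat >> h.py <<'E'
def rel(pos,a,flip=1,tilt=None):
    """shift & turn shares from current pose to TCP pos with jaw axis at world angle a"""
    st=ctrl.get_state(); q=st["orientation"]; R0=R.from_quat(np.r_[q[1:],q[0]])
    x=flip*np.array([np.cos(a),np.sin(a),0]); y=np.array([0,0,-1.]); z=np.cross(x,y)
    R1=R.from_matrix(np.c_[x,y,z]); 
    return R0.as_matrix().T@(np.array(pos)-st["ee_pos"])/.5,(R0.inv()*R1).as_rotvec()/(np.pi/2),R0.as_matrix()
E
python3 - <<'E'
from h import *
a=np.radians(18.5)
for f in(1,-1):
    for p in([.40,.36,.29],[.4476,.2268,.27],[.4476,.2268,.176]):
        s,t,M=rel(p,a,f); print(f,p,s,t)
print(M)
E
```

```text
1 [0.4, 0.36, 0.29] [-0.2763 -0.1302 -0.4586] [ 0.      0.5412 -0.    ]
1 [0.4476, 0.2268, 0.27] [-0.485  -0.0901 -0.6495] [ 0.      0.5412 -0.    ]
1 [0.4476, 0.2268, 0.176] [-0.485   0.0979 -0.6495] [ 0.      0.5412 -0.    ]
-1 [0.4, 0.36, 0.29] [-0.2763 -0.1302 -0.4586] [-0.     -1.4588 -0.    ]
-1 [0.4476, 0.2268, 0.27] [-0.485  -0.0901 -0.6495] [-0.     -1.4588 -0.    ]
-1 [0.4476, 0.2268, 0.176] [-0.485   0.0979 -0.6495] [-0.     -1.4588 -0.    ]
[[ 0.3874  0.     -0.9219]
 [ 0.9219 -0.      0.3874]
 [-0.     -1.     -0.    ]]
```

apply_moves([
  [[-0.05,-0.1,-0.07],[0,0.05,0]],
  [[-0.11,-0.12,-0.15],[0,0.12,0]],
  [[-0.17,-0.12,-0.24],[0,0.2,0]],
  [[-0.23,-0.12,-0.33],[0,0.28,0]],
  [[-0.3,-0.12,-0.42],[0,0.36,0]],
  [[-0.36,-0.11,-0.5],[0,0.44,0]],
  [[-0.42,-0.1,-0.58],[0,0.5,0]],
  [[-0.485,-0.09,-0.65],[0,0.54,0]],
  [[-0.485,-0.09,-0.65],[0,0.54,0]],
  [[-0.485,-0.09,-0.65],[0,0.54,0]],
], fingers=0.55)

```text
time: 2.05
ee_pos: [0.4477, 0.2269, 0.27]
orientation: [0.698, -0.698, -0.114, 0.114]
force: [-0.1, -0.3, -0.6]
width: 0.0408
```

Run:
```python
from h import *
s=ctrl.get_state(); print(s["time"],s["ee_pos"],s["width"],s["joint_positions"])
im,d=ctrl.grab_frame("wrist"); np.savez("pics/w1.npz",im=im,d=d); cv2.imwrite("pics/w1.png",im[:,:,::-1])
c=cam("wrist",s);P=cloud(d,c)
k=(P[...,2]>.183)&(P[...,2]<.2)&(P[...,1]<.23)&(P[...,1]>.13)&(P[...,0]>.38)&(P[...,0]<.55)
Q=P[k]; print(len(Q),np.median(Q[:,2]),cv2.minAreaRect(Q[:,:2].astype(np.float32)))
W=(im.min(2)>110)&(abs(P[...,2])<.012)&(im.max(2).astype(int)-im.min(2)<60);print(W.sum())
print(rel([.4476,.2268,.176],np.radians(18.5))[:2])
```

```text
2.05 [0.4477 0.2269 0.27  ] 0.0407798551127258 [0.3499 0.274  1.5766 0.0003 1.2909 0.0252]
1716 0.18955222411960748 ((0.4648047983646393, 0.1772863119840622), (0.06999274343252182, 0.05094853788614273), 19.08110809326172)
515
(array([-0.0003,  0.1881, -0.0011]), array([-0.0002,  0.0017,  0.0001]))
```

View pics/w1.png

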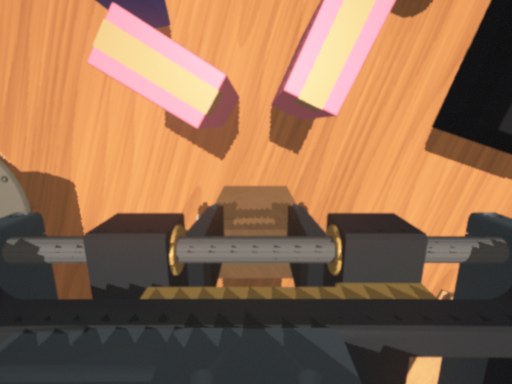

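The wrist view has the carton's top strip centred between the fingers at (257,215). Both pink cartons are clear, at the upper part of the picture. Descending behind the carton.

apply_moves([
  [[0,0.06,0],[0,0,0]],
  [[0,0.13,0],[0,0,0]],
  [[0,0.19,0],[0,0,0]],
  [[0,0.19,-0.01],[0,0,0]],
  [[0,0.19,-0.02],[0,0,0]],
  [[0,0.19,-0.028],[0,0,0]],
  [[0,0.19,-0.036],[0,0,0]],
  [[0,0.19,-0.044],[0,0,0]],
])

```text
time: 3.1
ee_pos: [0.4551, 0.2056, 0.1753]
orientation: [0.698, -0.698, -0.115, 0.114]
force: [-0.2, 0.4, 0.3]
width: 0.0411
```

Run:
```python
from h import *
s=ctrl.get_state(); print(s["time"],s["ee_pos"],s["force"])
im,d=ctrl.grab_frame("side"); cv2.imwrite("pics/s2.png",cv2.resize(im[120:280,150:370],None,fx=3,fy=3)[:,:,::-1])
```

```text
3.1 [0.4551 0.2056 0.1753] [-0.2358  0.3631  0.3129]
```

View pics/s2.png

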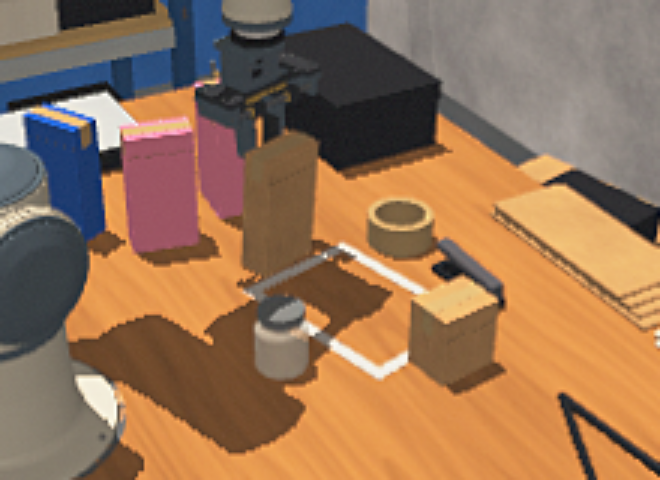

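apply_moves([
  [[0,0,-0.01],[0,0,0]],
  [[0,0,-0.02],[0,0,0]],
  [[0,0,-0.03],[0,0,0]],
  [[0,0,-0.03],[0,0,0]],
])

```text
time: 3.65
ee_pos: [0.4597, 0.1913, 0.1749]
orientation: [-0.698, 0.698, 0.114, -0.114]
force: [0.0, 0.3, 0.4]
width: 0.0403
```

Run:
```python
from h import *
s=ctrl.get_state(); print(s["time"],s["ee_pos"],s["force"])
im,d=ctrl.grab_frame("side"); cv2.imwrite("pics/s3.png",cv2.resize(im[120:280,150:370],None,fx=3,fy=3)[:,:,::-1])
```

```text
3.65 [0.4597 0.1913 0.1749] [0.0349 0.3108 0.4064]
```

View pics/s3.png

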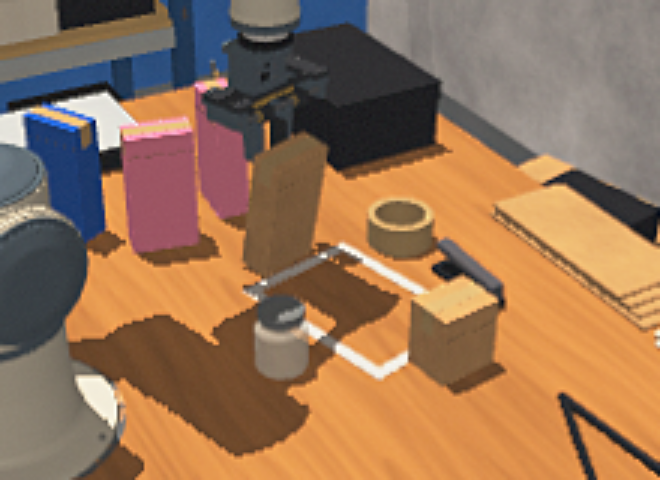

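The carton is tilting about its front bottom edge, which stays put near (270,270) just short of the tape. I'll keep pushing at the same slow rate.

apply_moves([
  [[0,0,-0.01],[0,0,0]],
  [[0,0,-0.02],[0,0,0]],
  [[0,0,-0.03],[0,0,0]],
  [[0,0,-0.04],[0,0,0]],
  [[0,0,-0.05],[0,0,0]],
  [[0,0,-0.055],[0,0,0]],
  [[0,0,-0.055],[0,0,0]],
  [[0,0,-0.055],[0,0,0]],
])

```text
time: 4.7
ee_pos: [0.4683, 0.1657, 0.1749]
orientation: [0.698, -0.698, -0.114, 0.114]
force: [-0.4, 0.7, 0.7]
width: 0.0413
```

Run:
```python
from h import *
s=ctrl.get_state(); print(s["time"],s["ee_pos"],s["force"])
im,d=ctrl.grab_frame("side"); cv2.imwrite("pics/s4.png",cv2.resize(im[120:280,150:370],None,fx=3,fy=3)[:,:,::-1])
```

```text
4.7 [0.4683 0.1657 0.1749] [-0.4156  0.6993  0.6945]
```

View pics/s4.png

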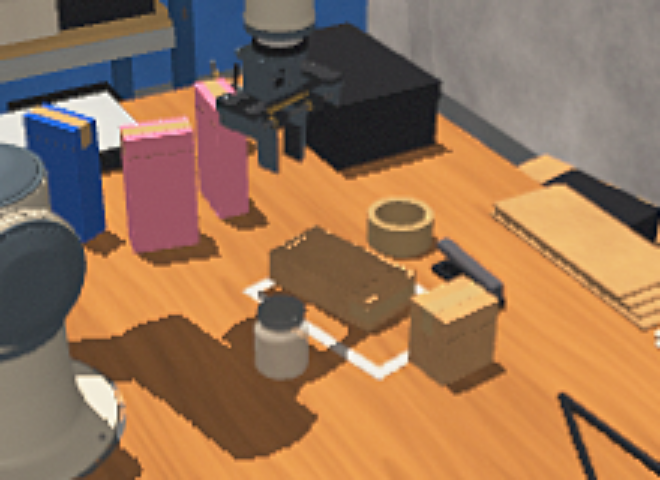

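The carton now lies flat in the frame. Measuring where it landed.

```bash
cat > meas.py <<'E'
from h import *
F=np.array([.5105,.015]);fa=.233
def meas(tag):
    for n,f in (("scene",(.5084,.0131,.2393)),("side",(.5127,.0169,.2263))):
        im,d=ctrl.grab_frame(n); c=cam(n);P=cloud(d,c); cv2.imwrite(f"pics/{n}_{tag}.png",cv2.resize(im[120:300,150:370],None,fx=3,fy=3)[:,:,::-1])
        k=(P[...,2]>.040)&(P[...,2]<.062)&(P[...,1]<.21)&(P[...,1]>-.115)&(P[...,0]>.405)&(P[...,0]<.6)
        k&=(im[...,0].astype(int)-im[...,2]>25)
        nl,lab,stt,_=cv2.connectedComponentsWithStats(k.astype(np.uint8)); k=lab==1+np.argmax(stt[1:,4])
        Q=P[k]; r=cv2.minAreaRect(Q[:,:2].astype(np.float32)); print(n,len(Q),"z",np.median(Q[:,2]),r)
        B=cv2.boxPoints(r)
        for nm,g in(("mean",(F[0],F[1],fa)),("own",f)):
            e=B-np.array(g[:2]); a=g[2]
            print(nm,np.c_[e@[np.cos(a),np.sin(a)],e@[-np.sin(a),np.cos(a)]].round(4).tolist())
        print(B.round(3).tolist())
E
python3 - <<'E'
from meas import *
meas("5")
E
```

```text
scene 1334 z 0.05122963431855054 ((0.5043168663978577, 0.056158244609832764), (0.10518553853034973, 0.19583043456077576), 18.69588851928711)
mean [[-0.058, 0.1341], [-0.0398, -0.0609], [0.065, -0.0511], [0.0467, 0.1439]]
own [[-0.0547, 0.1358], [-0.0376, -0.0593], [0.0671, -0.0502], [0.0501, 0.1449]]
[[0.4230000078678131, 0.13199999928474426], [0.4860000014305115, -0.05299999937415123], [0.5860000252723694, -0.019999999552965164], [0.5230000019073486, 0.16599999368190765]]
side 682 z 0.05171826935768309 ((0.5048166513442993, 0.05204722285270691), (0.10704371333122253, 0.19163133203983307), 19.20466423034668)
mean [[-0.06, 0.1272], [-0.0404, -0.0634], [0.066, -0.0525], [0.0465, 0.1381]]
own [[-0.0634, 0.1255], [-0.0426, -0.065], [0.0638, -0.0534], [0.043, 0.1371]]
[[0.4230000078678131, 0.125], [0.4860000014305115, -0.0560000017285347], [0.5870000123977661, -0.020999999716877937], [0.5239999890327454, 0.1599999964237213]]
```

View pics/scene_5.png

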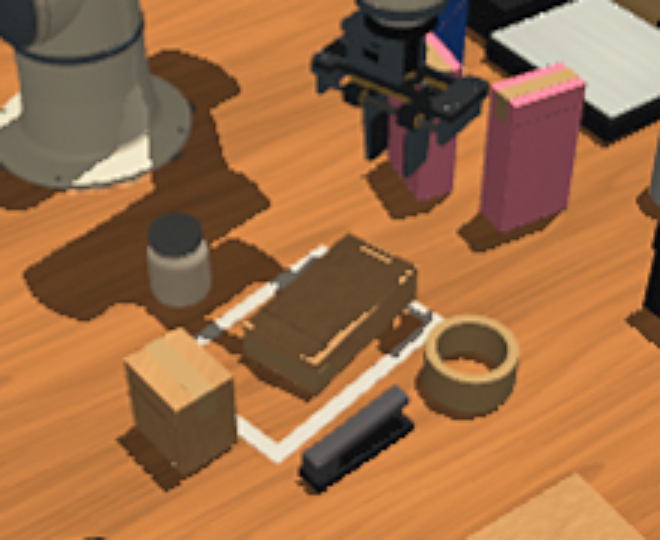

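Run:
```python
from h import *
for p in([.457,.193,.175],[.457,.193,.024]): print(rel(p,np.radians(18.7))[:2])
```

```text
(array([-0.0041, -0.0002,  0.059 ]), array([ 0.    , -0.0009, -0.    ]))
(array([-0.0041,  0.3018,  0.059 ]), array([ 0.    , -0.0009, -0.    ]))
```

apply_moves([
  [[-0.004,0,0.03],[0,0,0]],
  [[-0.004,0,0.06],[0,0,0]],
  [[-0.004,0.06,0.06],[0,0,0]],
  [[-0.004,0.13,0.06],[0,0,0]],
  [[-0.004,0.2,0.06],[0,0,0]],
  [[-0.004,0.26,0.06],[0,0,0]],
  [[-0.004,0.29,0.06],[0,0,0]],
  [[-0.004,0.302,0.06],[0,0,0]],
  [[-0.004,0.302,0.06],[0,0,0]],
  [[-0.004,0.302,0.06],[0,0,0]],
])

```text
time: 6.1
ee_pos: [0.4574, 0.1936, 0.0247]
orientation: [0.698, -0.698, -0.115, 0.114]
force: [-0.6, -0.7, -0.9]
width: 0.0412
```

Run:
```python
from h import *
s=ctrl.get_state(); print(s["time"],s["ee_pos"],s["force"])
n=np.array([-np.sin(np.radians(18.8)),np.cos(np.radians(18.8))])
print("tcp to base end",(s["ee_pos"][:2]-[.473,.146])@n)
im,d=ctrl.grab_frame("scene"); cv2.imwrite("pics/s6.png",cv2.resize(im[120:300,150:370],None,fx=3,fy=3)[:,:,::-1])
```

```text
6.1 [0.4574 0.1936 0.0247] [-0.6277 -0.736  -0.9292]
tcp to base end 0.050100663950230474
```

View pics/s6.png

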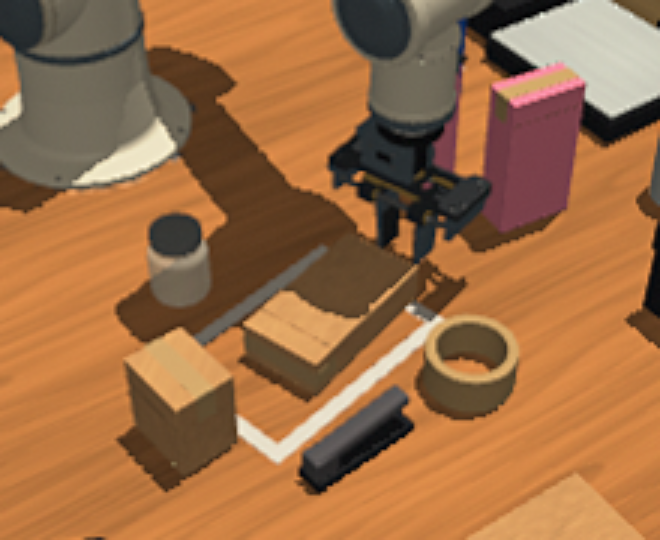

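apply_moves([
  [[0,0,-0.02],[0,0,0]],
  [[0,0,-0.04],[0,0,0]],
  [[0,0,-0.052],[0,0,0]],
  [[0,0,-0.062],[0,0,0]],
  [[0,0,-0.07],[0,0,0]],
  [[0,0,-0.078],[0,0,0]],
  [[0,0,-0.086],[0,0,0]],
  [[0,0,-0.094],[0,0,0]],
  [[0,0,-0.102],[0,0,0]],
  [[0,0,-0.11],[0,0,0]],
])

```text
time: 7.4
ee_pos: [0.4745, 0.1411, 0.0239]
orientation: [0.698, -0.698, -0.114, 0.114]
force: [-1.0, 2.7, 0.1]
width: 0.0411
```

apply_moves([
  [[0,0,-0.008],[0,0,0]],
  [[0,0,-0.016],[0,0,0]],
  [[0,0,-0.023],[0,0,0]],
  [[0,0,-0.028],[0,0,0]],
  [[0,0,-0.032],[0,0,0]],
  [[0,0,-0.032],[0,0,0]],
])

```text
time: 8.15
ee_pos: [0.4796, 0.126, 0.0239]
orientation: [-0.698, 0.698, 0.114, -0.114]
force: [0.5, -0.4, -0.1]
width: 0.041
```

Run:
```python
from meas import *
s=ctrl.get_state(); print(s["time"],s["ee_pos"],s["force"])
meas("7")
```

```text
8.15 [0.4796 0.126  0.0239] [ 0.5199 -0.4449 -0.0646]
scene 1389 z 0.0512004834119234 ((0.5165550112724304, 0.02011808007955551), (0.10443037003278732, 0.1964712142944336), 17.959123611450195)
mean [[-0.0529, 0.0973], [-0.0371, -0.0985], [0.067, -0.0901], [0.0512, 0.1057]]
own [[-0.0498, 0.099], [-0.0352, -0.0969], [0.0689, -0.0892], [0.0544, 0.1067]]
[[0.43700000643730164, 0.09700000286102295], [0.4970000088214874, -0.08900000154972076], [0.597000002861023, -0.05700000002980232], [0.5360000133514404, 0.12999999523162842]]
side 693 z 0.05186626701035535 ((0.514937162399292, 0.019945532083511353), (0.10871193557977676, 0.20029407739639282), 20.20761489868164)
mean [[-0.0605, 0.0967], [-0.0365, -0.1021], [0.0714, -0.0892], [0.0475, 0.1097]]
own [[-0.0637, 0.095], [-0.0384, -0.1037], [0.0694, -0.09], [0.0442, 0.1087]]
[[0.42899999022483826, 0.0949999988079071], [0.49900001287460327, -0.09300000220537186], [0.6010000109672546, -0.054999999701976776], [0.531000018119812, 0.13300000131130219]]
```

View pics/scene_7.png

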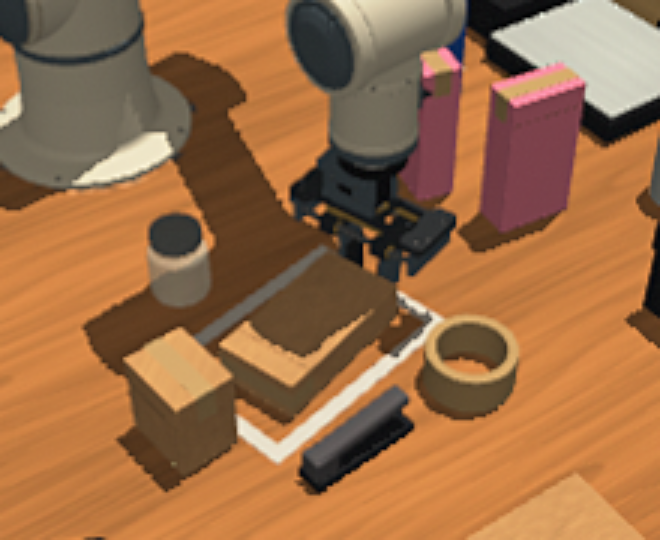

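Every corner is inside the ±88/±128 mm limits with at least 16 mm to spare. Retreating.

apply_moves([
  [[0,0,0.02],[0,0,0]],
  [[0,0,0.06],[0,0,0]],
  [[0,-0.06,0.1],[0,0,0]],
  [[0,-0.16,0.1],[0,0,0]],
  [[0,-0.26,0.1],[0,0,0]],
  [[0,-0.36,0.1],[0,0,0]],
  [[0,-0.44,0.1],[0,0,0]],
  [[0,-0.44,0.1],[0,0,0]],
  [[0,-0.44,0.1],[0,0,0]],
])

```text
time: 9.38
ee_pos: [0.463, 0.1738, 0.2433]
orientation: [-0.698, 0.698, 0.114, -0.115]
force: [0.0, 0.6, -1.9]
width: 0.041
```

Run:
```python
from meas import *
s=ctrl.get_state(); print(s["time"],s["ee_pos"],s["force"])
meas("8")
```

```text
9.375 [0.463  0.1738 0.2433] [ 0.0199  0.6443 -1.8978]
scene 1387 z 0.051227112121978724 ((0.517006516456604, 0.018785573542118073), (0.10393451899290085, 0.19402600824832916), 17.781339645385742)
mean [[-0.0521, 0.0949], [-0.0371, -0.0986], [0.0665, -0.0905], [0.0515, 0.1029]]
own [[-0.049, 0.0966], [-0.0352, -0.097], [0.0684, -0.0896], [0.0547, 0.1039]]
[[0.43799999356269836, 0.0949999988079071], [0.4970000088214874, -0.08900000154972076], [0.5960000157356262, -0.057999998331069946], [0.5370000004768372, 0.12700000405311584]]
side 690 z 0.05180997896507711 ((0.5153959393501282, 0.016811855137348175), (0.10975328087806702, 0.1963232457637787), 19.87083625793457)
mean [[-0.0605, 0.0919], [-0.0382, -0.1031], [0.0709, -0.0907], [0.0486, 0.1044]]
own [[-0.0637, 0.0902], [-0.0401, -0.1047], [0.0689, -0.0915], [0.0453, 0.1034]]
[[0.4300000071525574, 0.09000000357627869], [0.4970000088214874, -0.09399999678134918], [0.6000000238418579, -0.05700000002980232], [0.5339999794960022, 0.12800000607967377]]
```

View pics/scene_8.png

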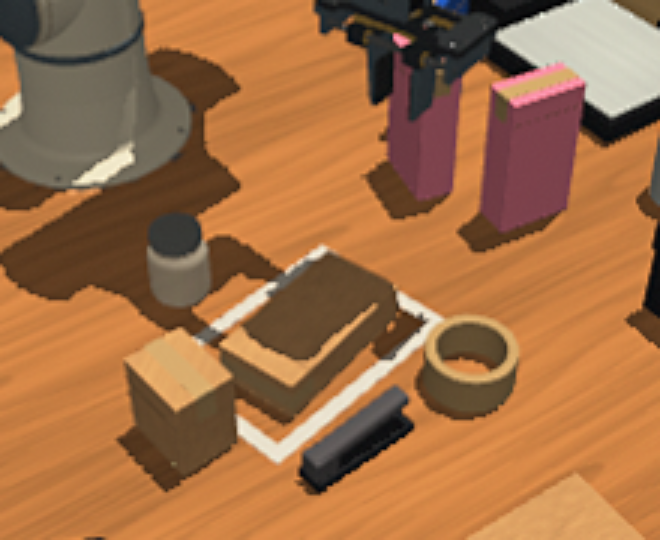

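The carton lies flat inside the tape, the arm is clear, and the jar (180,260), squat box (180,400), roll (465,365) and stapler (355,435) all look unmoved. Handing in.

```bash
python3 -c "
from rig import ctrl
print(ctrl.close_job())"
```

```text
the job is handed in; nothing more can be done
None
```

The carton now lies flat on its broad face, wholly inside the tape, and I handed the job in at about 9.5 s of the 45 s allowed. I pushed it near its top with the fingertips until it tipped towards the frame. I then pushed it about 40 mm by its base end, without gripping or lifting it, and moved the arm clear.

- **Position:** the last check from both fixed cameras put all four corners within 71 mm across (limit 88 mm) and 105 mm along (limit 128 mm) of the frame's centre. Its upper face stands at about 51 mm, as it should for a 50 mm thick carton.
- **Angle:** it lies about 5° askew to the frame.
- **Forces:** the arm's readings between moves stayed under 3 N.
- **Other things on the bench:** the jar, squat box, tape roll and stapler looked unmoved in the final picture. I did not measure them again, and the pen cup and hanger were outside that picture, but the arm's moves stayed well away from both.
- **Disagreements:** the two cameras differed by about 4 mm on the frame's place and by about 2° on the carton's angle. Both are small next to the margins of 17 mm or more.

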